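# Hang the test carrier on the stand and swing the keeper shut

### The arm

A 7-joint arm with a two-finger parallel gripper is mounted at the origin on the work surface. World frame = base frame: x ahead of the robot, y to its left, z up, the work surface at z = 0. Lengths are in m, angles in rad, forces in N, time in s.
With the tool pointing down it reaches from about 0.4 to 0.9 m from the base axis. Payload 5.5 kg.
Tool frame: the origin (TCP) lies midway between the tips of the shut fingers; the grasp point (between the pads) lies 19 mm behind it (manip.grip_depth is the distance from the TCP to the grasp point, in m); z points along the fingers, x is the direction in which the jaws open and shut, and the axes are right-handed (so a half turn about z gives the same grasp; the last joint's range is limited). The gripper opens to 92 mm and grips with 3 to 60 N. Pads are 19 mm wide; open, the fingers measure 130 mm over their backs; the gripper's body (75 mm by 190 mm) begins 47 mm behind the grasp point.
Start: joints at [1.487, 0.501, -0.427, 1.55, 0.221, 1.138, -0.21], TCP at [0.221, -0.611, 0.227] pointing down, gripper open.
Joint ranges: [-2.88, 2.88], [-0.31, 2.03], [-1.54, 1.56], [0.2, 2.42], [-1.41, 4.55], [0.19, 2.02], [-2.57, 2.57]. Speed limits (rad/s): [2.57, 2.57, 3.14, 3.14, 3.14, 3.14, 3.14].

### API

Orientations are given as a unit quaternion [x, y, z, w].
In Python, from bench import manip, effector, viewer gives the robot as it stands. Calls block until the motion is done:
- manip.move_pose(position, orientation): joint-space move of the TCP to a pose.
- manip.servo_line(position, ori=None, vel=0.15): straight line of the TCP; ori=None keeps the orientation; vel is the mean speed in m/s.
- manip.movej(angles): joint-space move.
- effector.open_jaws() and effector.close(f_grip=None): open the fingers fully, or close them until they stop; f_grip is the grip in N (None keeps the last).
- manip.sleep(seconds).
- manip.solve_ik(position, orientation): joint angles nearest the present ones, or None.
- viewer.get_image(name): name is "scene" or "top" or "wrist"; returns the picture (400x640x3 uint8, red, green, blue); there is no depth.
- viewer.get_calibration(name): a dict with "vfov" (degrees; the focal length in pixels is half the picture's height over the tangent of half this angle, whatever the lens; pixels are square), "cx", "cy" (the principal point, pixels), "dist_coeffs" ([k1, k2, p1, p2, k3] as OpenCV has them; the pictures are not rectified), "eye" and "attitude" of the camera in the world. Camera axes: x right, y down, z forward; pixel columns grow to the right and rows downward; lengths in m; the calibration is good to about 2 mm. A picture is of the moment at which its call begins: read the wrist's pose just before it. get_calibration takes no time and is no camera call; for the wrist camera it gives the pose at the moment of the call.
A pose or a line that the arm cannot do raises manip.PlanningError and nothing moves.
- manip.hand_in(): hands the job in, once; it reports no verdict.
Readings, each from a call of its own:
- manip.current_clock(): time.
- manip.current_q(): joint angles.
- manip.current_joint_velocities(): joint speeds.
- manip.current_tau(): joint torques, N m.
- manip.current_tool_pos(): TCP position.
- manip.current_tcp_rot(): TCP orientation.
- manip.current_force(): force on the tool from outside, world axes, zero at the start.
- manip.current_wrist_torque(): the same for the moment, N m.
- manip.current_finger_gap(): finger opening in m.
Only numpy, scipy, OpenCV 4.12 (cv2) and the standard library are available. Lean on these libraries where they do the work, as an engineer would, in place of code of your own. Each camera call takes 0.05 s, during which the arm holds its last target.

### The job

Take the carrier plate out of its dock and hang it by its two holes on the two brass pegs of the test stand, sitting flat and fully home against the stand's back plate. Once it hangs there by itself, swing the orange keeper arm fully shut in front of it, and leave the jar, tray and screwdriver where they are.

Things in the scene. Friction and masses are not known exactly. Their poses are not given: they have to be found in the camera images.
- tab (a point): Centre of the blue grip tab of the carrier, a loose upright aluminium plate (0.24 to 0.44 kg) 140 mm wide (y), 8 mm thick (x), 120 mm tall. The tab, 50 mm wide, 40 mm tall, 8 mm thick, stands on the middle of its upper edge; its centre is 20 mm above that edge, 140 mm above the bottom edge. x across the thickness, y along the width, z up. Grasp it here across x.
- hole_mid (a point): Point midway between the carrier's two holes, in mid thickness: 40 mm below the tab centre, 20 mm below the upper edge, 100 mm above the bottom edge. The holes go through along x, are 16 mm in diameter and lie at y = +50 and -50 mm. Axes as for the tab. Both faces are alike (green coupon with black chips below), so it may hang either way round.
- dock: Fixed dock where the carrier starts, standing on edge: a grey slotted block on a black foot, 100 x 175 mm, 50 mm high. Origin: centre of its underside; the slot runs along y, is 10.5 mm wide (x) and 40 mm deep, its floor 10 mm above the table. Pull the carrier straight up at least 45 mm to clear it.
- peg_mid (a point): On the front face of the test stand's back plate, midway between the roots of the two brass pegs, 150 mm above the table. x points out of the face along the pegs (away from the robot), y along the face, z up. Pegs at y = +50 and -50 mm, level, 10 mm thick, 42 mm long, the last 10 mm tapered to 5 mm. Hung fully home, hole_mid is 4 mm out (x) and about 3 mm below this point.
- stand: The fixed test stand: a dark blue base 20 mm high, reaching from 70 mm behind to 95 mm in front of the face, with an upright grey back plate, 150 mm wide, 15 mm thick, whose upper edge is 162 mm above the table, so the carrier's tab stands clear above it. Origin on the table straight below peg_mid, same axes.
- keeper_hinge (a point): On the keeper's vertical hinge axis at mid height of its arm, 110 mm above the table; from peg_mid 50 mm out (x), 95 mm along y. Its axes turn with the arm: the arm, an orange bar 12 mm thick, 24 mm tall, points along -y to 105 mm from the axis; push its +x face to shut it. A rubber buffer sticks 34 mm out of the -x face, 80 mm from the axis. Post and sleeve: 22 mm wide, up to 140 mm.
- keeper (a joint): Angle of the keeper arm, rad: 0 is shut, at its stop (arm along the back plate, in front of the carrier and lower than the pegs, buffer 2 mm off a carrier fully home); it grows as the arm swings out, anticlockwise from above, to 2.7. Starts wide open (1.9 to 2.5), out of the carrier's way. Light friction (0.5 N at the arm's end); stays where it is left.
- jar_mid (a point): Centre of a small closed amber jar, 54 mm across, 75 mm tall, standing on the bench: leave it alone.
- tray_mid (a point): Centre of a black divided parts tray, 80 x 120 x 22 mm, lying on the bench beyond the work: leave it alone.
- driver_grip (a point): Grip of a screwdriver about 160 mm long lying on the bench: leave it alone.
Things that resemble listed ones, but are neither listed nor needed, are in the scene too. There is more than one size of the part that bears tab; the job needs the smaller.

How it is judged:
On the way, in this order (a step that is already met when the one before it is completed fails the run):
1. the carrier hangs by itself on both pegs, flat and fully home, let go, with the keeper still open (x of hole_mid in the frame of peg_mid between -0.001 and 0.009 m and y of hole_mid in the frame of peg_mid between -0.007 and 0.007 m and z of hole_mid in the frame of peg_mid between -0.008 and 0.002 m and angle between the x axis of hole_mid and the x axis of peg_mid, either way round below 0.1 rad and angle between the y axis of hole_mid and the y axis of peg_mid, either way round below 0.1 rad and contact force between carrier and the fingers below 0.1 N and value of joint keeper above 0.9 rad), for 0.2 s.
2. the keeper is shut in front of it (value of joint keeper below 0.08 rad), for 0.2 s.
At the end, for the whole second after the job is handed in: The carrier hangs at rest with both holes on the pegs: hole_mid within 5 mm of fully home along the pegs (at most 9 mm from the face), within 7 mm sideways and between 8 mm below and 2 mm above peg height, flat and level within 0.1 rad; the keeper is shut to within 0.08 rad (x of hole_mid in the frame of peg_mid between -0.001 and 0.009 m and y of hole_mid in the frame of peg_mid between -0.007 and 0.007 m and z of hole_mid in the frame of peg_mid between -0.008 and 0.002 m and angle between the x axis of hole_mid and the x axis of peg_mid, either way round below 0.1 rad and angle between the y axis of hole_mid and the y axis of peg_mid, either way round below 0.1 rad and value of joint keeper below 0.08 rad and linear speed of carrier below 0.02 m/s); the robot touches nothing.
It fails at once if the jar, the tray or the screwdriver is moved by more than 30 mm (distance of any of jar_mid, tray_mid, driver_grip from where it was at the start of the episode above 0.03 m).
It also fails if it takes over 69 s, if anything falls off the work surface, if the arm or the gripper's body presses on something with over 40 N, if the wrist force passes 120 N, or if a joint passes its speed limit or range.

## Working session

There is one attempt and no reset: what is moved stays moved. The work goes in short steps, each a Python script; the robot and the scene stay as the last script left them, time stands still between calls to the robot, and variables do not carry over. Pictures are saved under pics/ and viewed, and the job is handed in when it is done.

```bash
ls; mkdir -p pics; python3 - <<'E'
from bench import manip, effector, viewer
import cv2
for n in ["scene","top","wrist"]:
    c=viewer.get_calibration(n); print(n,c)
    im=viewer.get_image(n); cv2.imwrite(f"pics/a_{n}.png",im[:,:,::-1])
print(manip.current_clock(),manip.current_tool_pos(),manip.current_tcp_rot(),manip.current_finger_gap())
E
```

```text
pics
scene {'vfov': 57.60286327489624, 'cx': 319.68771963218296, 'cy': 197.4932799466135, 'dist_coeffs': array([-0.05843824,  0.        ,  0.        ,  0.        ,  0.        ]), 'eye': array([ 1.18063171, -0.04413503,  0.80745953]), 'attitude': array([ 0.67024201,  0.6536303 , -0.24063734, -0.25619671])}
top {'vfov': 54.02584112179176, 'cx': 319.29771903866754, 'cy': 197.3644183606784, 'dist_coeffs': array([-0.07771469,  0.        ,  0.        ,  0.        ,  0.        ]), 'eye': array([ 0.55334228, -0.0063765 ,  1.05217344]), 'attitude': array([ 0.71107689, -0.70284898,  0.01539606, -0.01165886])}
wrist {'vfov': 70.20983238258137, 'cx': 321.03987005308977, 'cy': 194.56239603573218, 'dist_coeffs': array([-0.04743145,  0.        ,  0.        ,  0.        ,  0.        ]), 'eye': array([ 0.28901379, -0.58657897,  0.38352417]), 'attitude': array([ 0.81089712, -0.5691026 , -0.07909475,  0.11095996])}
0.15 [ 0.22074973 -0.61080013  0.22592278] [ 8.18533427e-01 -5.74458413e-01 -5.95667744e-04 -4.54694604e-04] 0.09176346231230012
```

View pics/a_scene.png

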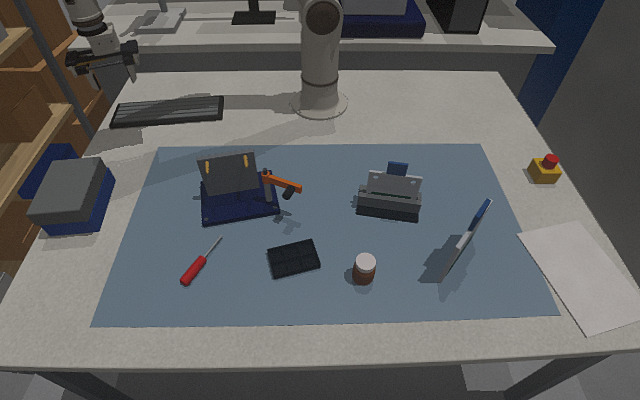

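View pics/a_top.png

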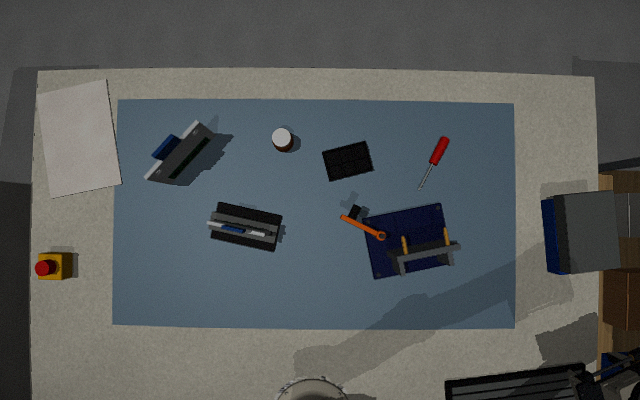

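View pics/a_wrist.png

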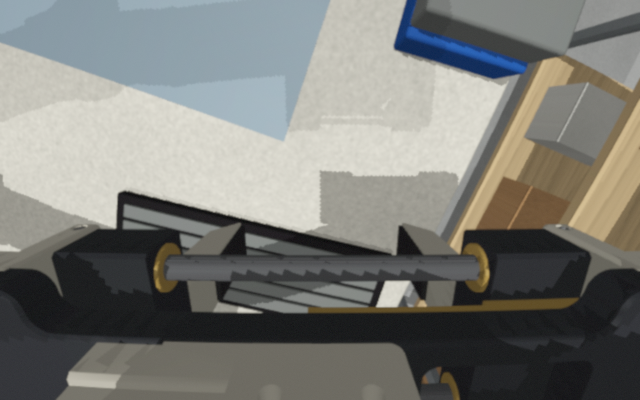

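```bash
cat > h.py <<'E'
import numpy as np, cv2
from scipy.spatial.transform import Rotation as R
def K(c):
    f=200/np.tan(np.radians(c['vfov'])/2); return np.array([[f,0,c['cx']],[0,f,c['cy']],[0,0,1]])
def ray(c,uv):
    p=cv2.undistortPoints(np.array(uv,float).reshape(-1,1,2),K(c),np.array(c['dist_coeffs'])).reshape(-1,2)
    d=np.c_[p,np.ones(len(p))]; return R.from_quat(c['attitude']).apply(d)
def onz(c,uv,z):
    d=ray(c,uv); e=np.array(c['eye']); z=np.broadcast_to(z,len(d)); t=(z-e[2])/d[:,2]; return e+d*t[:,None]
def proj(c,P):
    P=np.array(P,float).reshape(-1,3); r=R.from_quat(c['attitude']).inv().apply(P-np.array(c['eye']))
    u,_=cv2.projectPoints(r,np.zeros(3),np.zeros(3),K(c),np.array(c['dist_coeffs'])); return u.reshape(-1,2)
def tri(cs,uvs):
    A=np.zeros((3,3));b=np.zeros(3)
    for c,uv in zip(cs,uvs):
        d=ray(c,[uv])[0]; d/=np.linalg.norm(d); M=np.eye(3)-np.outer(d,d); A+=M;b+=M@np.array(c['eye'])
    P=np.linalg.solve(A,b)
    return P
E
python3 - <<'E'
import cv2
def crop(n,x0,y0,x1,y1,s,o):
    im=cv2.imread(f"pics/a_{n}.png")[y0:y1,x0:x1]; cv2.imwrite(f"pics/{o}.png",cv2.resize(im,None,fx=s,fy=s,interpolation=cv2.INTER_CUBIC))
crop("top",190,190,300,260,7,"b1")
crop("top",330,190,480,290,5,"b2")
crop("scene",190,145,320,230,6,"b3")
crop("scene",345,150,445,230,7,"b4")
E
```

```text
(no output)
```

View pics/b1.png

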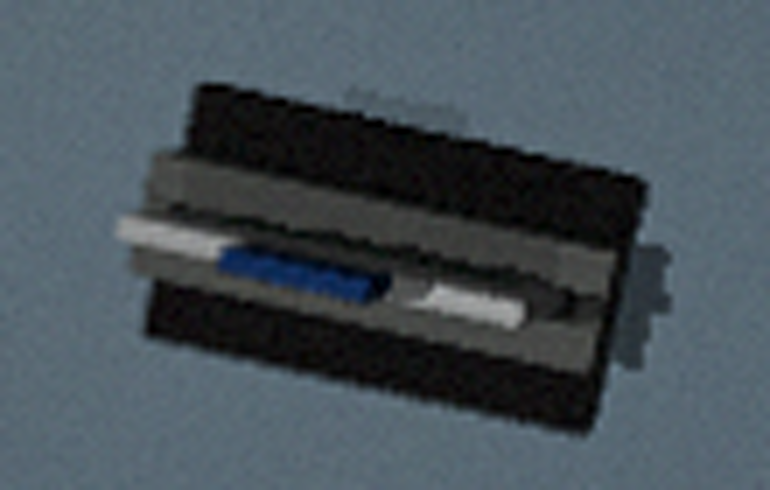

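View pics/b2.png

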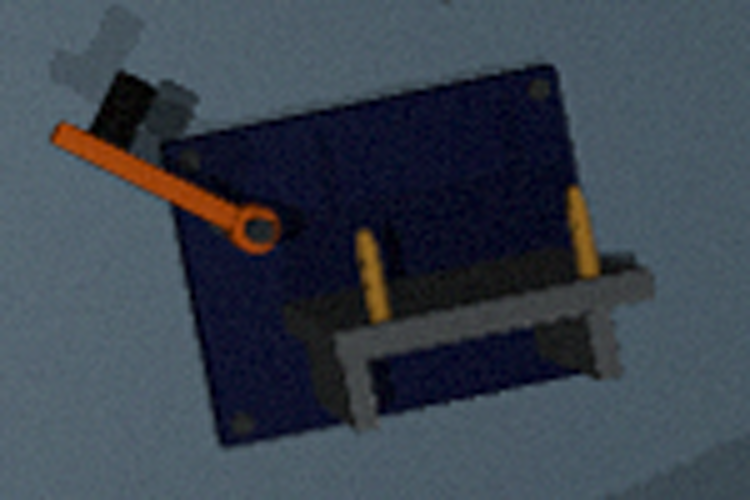

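View pics/b3.png

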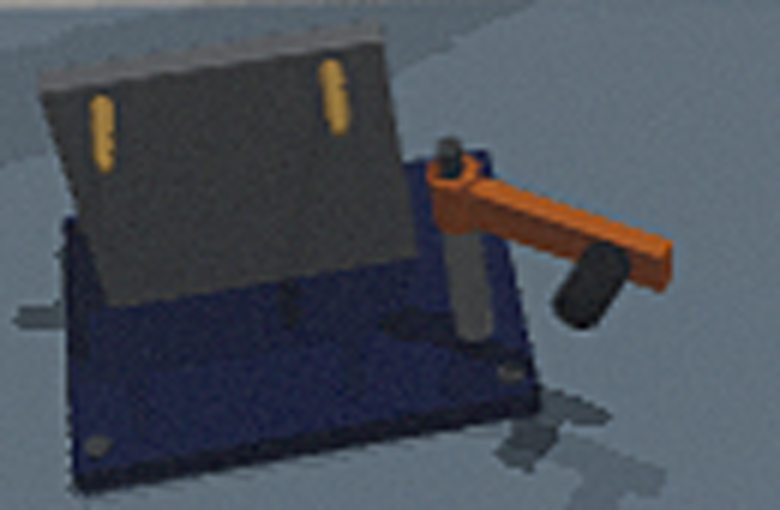

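View pics/b4.png

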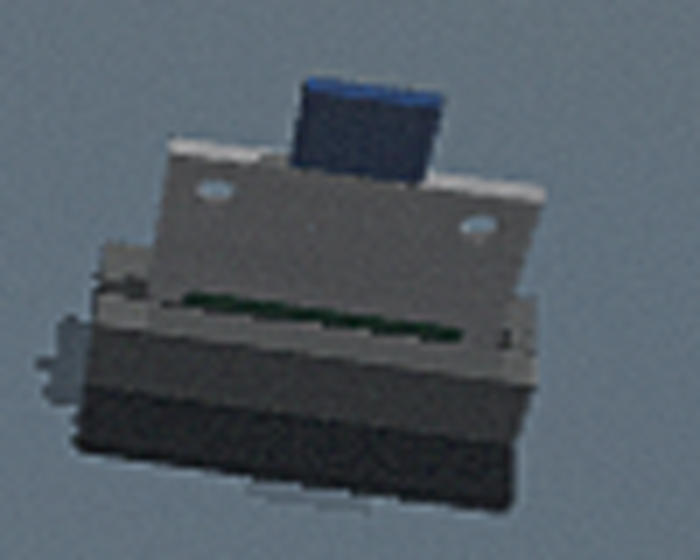

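```bash
python3 - <<'E'
from bench import manip, effector, viewer
from h import *
t=viewer.get_calibration("top"); s=viewer.get_calibration("scene"); w=viewer.get_calibration("wrist")
np.set_printoptions(precision=4,suppress=True)
b1=lambda p:np.array(p)/7.+[190,190]
b2=lambda p:np.array(p)/5.+[330,190]
b3=lambda p:np.array(p)/6.+[190,145]
b4=lambda p:np.array(p)/7.+[345,150]
print("tab top",onz(t,b1([[220,258],[385,290]]),.17))
print("tab top scene",onz(s,b4([[303,83],[443,98]]),.17))
print("carrier top ends scene",onz(s,b4([[170,145],[545,190]]),.13))
print("dock corners",onz(t,b1([[205,85],[647,182],[588,433],[145,335]]),0.0))
print("base corners",onz(t,b2([[163,142],[553,67],[218,445]]),.02))
print("peg tips",tri([t,s],[b2([364,232]),b3([336,128])]),tri([t,s],[b2([573,188]),b3([104,168])]))
print("peg roots z=.15",onz(t,b2([[380,320],[588,275]]),.15))
print("hinge z=.14",onz(t,b2([[260,230]]),.14))
print("arm end",onz(t,b2([[58,132]]),.122))
print("plate top z=.162",onz(t,b2([[333,335],[650,268],[655,290]]),.162))
T=R.from_quat(manip.current_tcp_rot()); print("cam in tool",T.inv().apply(np.array(w['eye'])-manip.current_tool_pos()), (T.inv()*R.from_quat(w['attitude'])).as_matrix())
E
```

```text
tab top [[0.5181 0.2089 0.17  ]
 [0.5085 0.1553 0.17  ]]
tab top scene [[0.5061 0.1596 0.17  ]
 [0.5147 0.2099 0.17  ]]
carrier top ends scene [[0.4972 0.1163 0.13  ]
 [0.5232 0.255  0.13  ]]
dock corners [[0.5776 0.2574 0.    ]
 [0.5425 0.0865 0.    ]
 [0.4464 0.1078 0.    ]
 [0.4813 0.2789 0.    ]]
base corners [[ 0.5388 -0.1262  0.02  ]
 [ 0.5806 -0.334   0.02  ]
 [ 0.38   -0.1567  0.02  ]]
peg tips [ 0.5004 -0.2046  0.1544] [ 0.5213 -0.3016  0.1531]
peg roots z=.15 [[ 0.4597 -0.2122  0.15  ]
 [ 0.4809 -0.3095  0.15  ]]
hinge z=.14 [[ 0.5001 -0.1579  0.14  ]]
arm end [[ 0.5445 -0.0645  0.122 ]]
plate top z=.162 [[ 0.454  -0.188   0.162 ]
 [ 0.4852 -0.3344  0.162 ]
 [ 0.4752 -0.3368  0.162 ]]
cam in tool [ 0.0003 -0.0725 -0.1577] [[ 1.     -0.0002 -0.0003]
 [ 0.0003  0.9629  0.27  ]
 [ 0.0002 -0.27    0.9629]]
```

```bash
cat >> h.py <<'E'
def down(a,flip=0):
    "tool z down, tool x along world yaw a (+pi if flip)"
    a=a+np.pi*flip
    x=np.array([np.cos(a),np.sin(a),0]); z=np.array([0,0,-1.]); y=np.cross(z,x)
    return R.from_matrix(np.c_[x,y,z]).as_quat()
E
python3 - <<'E'
from bench import manip, effector, viewer
from h import *
np.set_printoptions(precision=3,suppress=True)
for nm,p,a in [("dock",[.512,.183,.25],-.2),("stand",[.53,-.25,.22],.21),("hang",[.474,-.26,.17],.21),("keepA",[.506,-.072,.104],.21-np.pi/2),("keepB",[.55,-.22,.104],.21-np.pi/2)]:
    for f in (0,1):
        print(nm,f,manip.solve_ik(p,down(a,f)))
E
```

```text
dock 0 [ 0.555  0.58  -1.295  1.778  0.59   1.247 -1.099]
dock 1 [ 0.555  0.58  -1.295  1.778  0.59   1.247  2.042]
stand 0 [ 1.074  0.515 -0.913  1.713  0.445  1.136  0.241]
stand 1 [-0.405  0.605  1.134  1.762 -0.595  1.168 -2.023]
hang 0 [ 1.145  0.484 -0.881  1.87   0.442  0.995  0.283]
hang 1 [-0.256  0.477  0.909  1.915 -0.455  0.97  -2.067]
keepA 0 [ 0.662  0.486 -0.704  1.99   0.428  0.816 -1.645]
keepA 1 [ 0.846  0.586 -0.959  1.985  0.62   0.894  1.336]
keepB 0 [ 0.783  0.585 -0.593  1.793  0.409  0.889 -1.357]
keepB 1 [ 1.053  0.756 -1.013  1.784  0.743  1.036  1.535]
```

```bash
python3 - <<'E'
from bench import manip, effector, viewer
from h import *
import json
def snap(o):
    c=viewer.get_calibration("wrist"); im=viewer.get_image("wrist"); cv2.imwrite(f"pics/{o}.png",im[:,:,::-1]); json.dump({k:np.array(v).tolist() for k,v in c.items()},open(f"pics/{o}.json","w"))
manip.move_pose([.49,-.30,.30],down(.21)); manip.sleep(.3); snap("c1")
manip.move_pose([.512,.150,.29],down(-.2)); manip.sleep(.3); snap("c2")
print(manip.current_clock(),manip.current_force())
E
```

```text
4.0417 [ 0.54410374  0.84493204 -0.06050385]
```

View pics/c1.png

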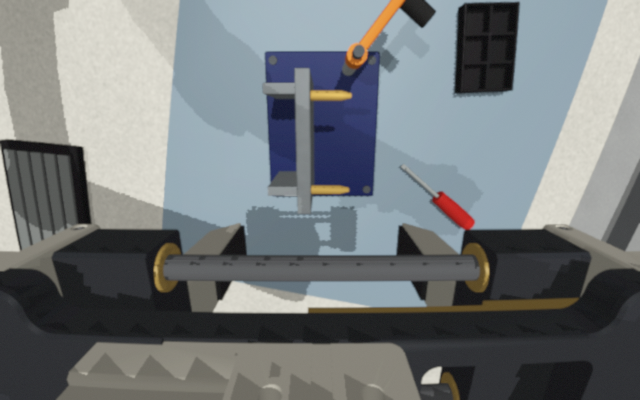

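View pics/c2.png

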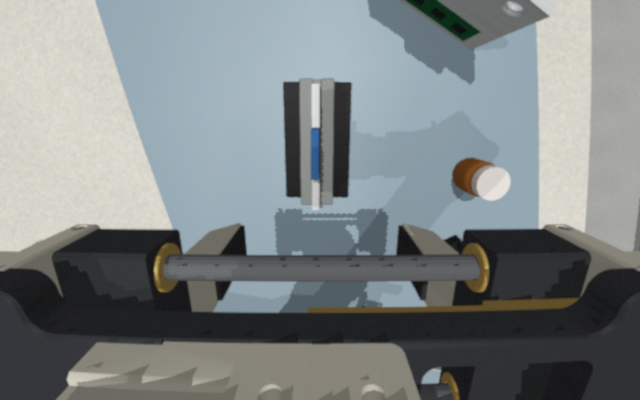

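```bash
python3 - <<'E'
from h import *
import json
np.set_printoptions(precision=4,suppress=True)
ld=lambda o:({k:np.array(v) for k,v in json.load(open(f"pics/{o}.json")).items()},cv2.imread(f"pics/{o}.png"))
c,im=ld("c1"); hsv=cv2.cvtColor(im,cv2.COLOR_BGR2HSV)
m=cv2.inRange(hsv,(15,110,90),(30,255,255)); m[:80]=0;m[205:]=0;m[:,:290]=0;m[:,370:]=0
n,l,st,ce=cv2.connectedComponentsWithStats(m)
for i in range(1,n):
    if st[i,4]>80:
        ys,xs=np.where(l==i); print(st[i],ce[i])
        cl=[(x,ys[xs==x].mean()) for x in range(xs.min()+2,xs.max()-9)]
        P=onz(c,cl,.15); k=np.polyfit(P[:,0],P[:,1],1); print("axis yaw",np.arctan(k[0]),"line y at x=.47",np.polyval(k,.47))
        print(onz(c,[[xs.min()-.5,cl[0][1]],[xs.max()+.5,ys[xs==xs.max()].mean()]],.15))
c,im=ld("c2"); hsv=cv2.cvtColor(im,cv2.COLOR_BGR2HSV)
m=cv2.inRange(hsv,(105,140,50),(125,255,255)); m[:100]=0;m[210:]=0;m[:,:290]=0;m[:,350:]=0
n,l,st,ce=cv2.connectedComponentsWithStats(m)
for i in range(1,n):
    if st[i,4]>50:
        ys,xs=np.where(l==i); print("tab",st[i],ce[i])
        cv=cv2.minAreaRect(np.c_[xs,ys].astype(np.int32)); print(cv)
        x0,y0,w,h=st[i,:4]
        print(onz(c,[[x0-.5,y0-.5],[x0+w-.5,y0-.5],[x0+w-.5,y0+h-.5],[x0-.5,y0+h-.5]],.17))
for s,o,(x0,y0,x1,y1) in [(8,"d1",(285,70,385,140)),(6,"d3",(260,45,390,145)),(5,"d2",(270,70,370,215)),(6,"d4",(260,60,385,200))][2:3]+[(5,"d4",(255,45,385,205))]:
    q=cv2.imread("pics/c2.png" if o=="d2" else "pics/c1.png")[y0:y1,x0:x1]; q=cv2.resize(q,None,fx=4,fy=4,interpolation=cv2.INTER_CUBIC); cv2.imwrite(f"pics/{o}.png",q[:600])
E
```

```text
[310  90  41  11 363] [329.3168  94.8705]
axis yaw 0.22199949567342037 line y at x=.47 -0.2101527464308232
[[ 0.4587 -0.2126  0.15  ]
 [ 0.4999 -0.2038  0.15  ]]
[311 185  38   9 295] [328.2746 189.322 ]
axis yaw 0.18903705162976306 line y at x=.47 -0.312112337808224
[[ 0.4794 -0.3102  0.15  ]
 [ 0.521  -0.302   0.15  ]]
tab [312 129   7  50 343] [314.9563 153.1866]
((315.0, 153.5), (49.0, 6.0), 90.0)
[[0.5152 0.21   0.17  ]
 [0.5218 0.2087 0.17  ]
 [0.5119 0.1609 0.17  ]
 [0.5051 0.1623 0.17  ]]
```

View pics/d2.png

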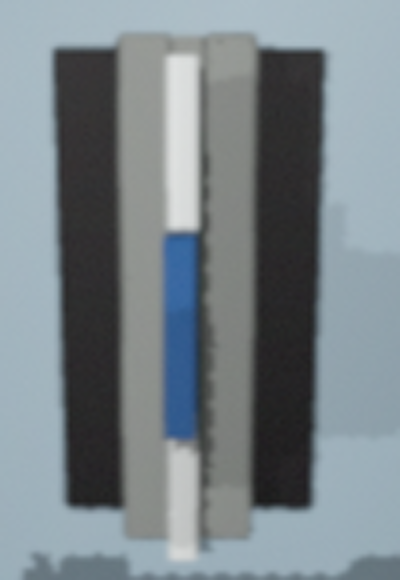

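View pics/d4.png

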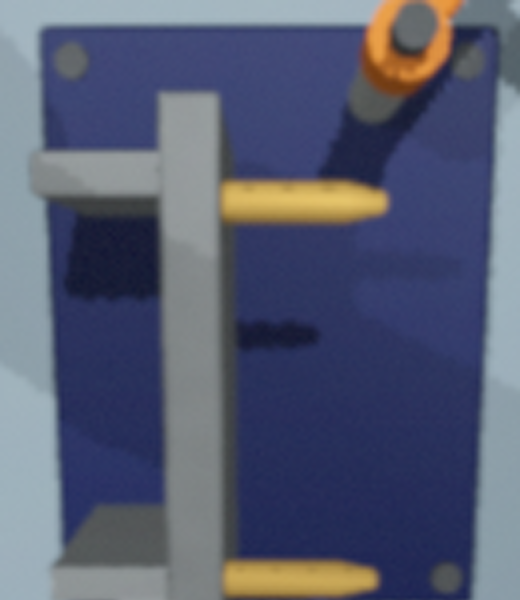

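```bash
python3 - <<'E'
from h import *
import json
np.set_printoptions(precision=4,suppress=True)
c={k:np.array(v) for k,v in json.load(open("pics/c2.json")).items()}
P=onz(c,[[270+182/4-.4,70+54/4-.4],[270+183/4-.4,70+559/4-.4]],.13);print(P,np.linalg.norm(P[0]-P[1]),P.mean(0),np.arctan2(*(P[0]-P[1])[:2]))
P=onz(c,[[270+180/4-.4,70+234/4-.4],[270+181/4-.4,70+439/4-.4]],.17);print(P,np.linalg.norm(P[0]-P[1]),P.mean(0))
# dock block ends z=.05, foot ends
P=onz(c,[[270+187/4-.4,70+34/4-.4],[270+187/4-.4,70+538/4-.4]],.05);print(P,np.linalg.norm(P[0]-P[1]),P.mean(0))
P=onz(c,[[270+190/4-.4,70+49/4-.4],[270+190/4-.4,70+506/4-.4]],.01);print(P,np.linalg.norm(P[0]-P[1]),P.mean(0))
E
```

```text
[[0.527  0.2536 0.13  ]
 [0.4986 0.1167 0.13  ]] 0.1398339922696483 [0.5128 0.1852 0.13  ] 0.20455082408928285
[[0.5182 0.2098 0.17  ]
 [0.5082 0.1608 0.17  ]] 0.05004316486679515 [0.5132 0.1853 0.17  ]
[[0.53   0.2678 0.05  ]
 [0.4946 0.0983 0.05  ]] 0.17316546114566733 [0.5123 0.1831 0.05  ]
[[0.5303 0.2674 0.01  ]
 [0.4953 0.0989 0.01  ]] 0.1720257544706742 [0.5128 0.1831 0.01  ]
```

```bash
python3 - <<'E'
from bench import manip, effector, viewer
from h import *
np.set_printoptions(precision=4,suppress=True)
q=down(-.205)
manip.move_pose([.513,.1853,.24],q)
manip.servo_line([.513,.1853,.137],q,vel=.12)
print(manip.current_tool_pos(),manip.current_force())
effector.close(f_grip=40); manip.sleep(.3)
print(manip.current_tool_pos(),manip.current_force(),manip.current_finger_gap())
manip.servo_line([.513,.1853,.20],q,vel=.06)
print(manip.current_tool_pos(),manip.current_force(),manip.current_finger_gap())
manip.servo_line([.513,.1853,.33],q,vel=.2)
yaw=.209; ex=np.array([np.cos(yaw),np.sin(yaw)]); pm=np.array([.4693,-.2613])
p=pm+.064*ex
manip.move_pose([*p,.33],down(yaw)); manip.sleep(.3)
for n in ["wrist","scene","top"]:
    cv2.imwrite(f"pics/e_{n}.png",viewer.get_image(n)[:,:,::-1])
print(manip.current_tool_pos(),manip.current_force(),manip.current_finger_gap(),manip.current_clock())
E
```

```text
[0.5136 0.1857 0.1378] [ 0.0134 -0.5558  0.6498]
[0.513  0.1853 0.137 ] [ 0.169   0.1313 -0.2241] 0.007855825808493103
[0.5127 0.1851 0.1996] [-0.8242 -0.0273 -2.8834] 0.007868094606546718
[ 0.532  -0.2478  0.3301] [-0.2244 -0.0875 -1.8483] 0.007854752046961785 11.0
```

View pics/e_wrist.png

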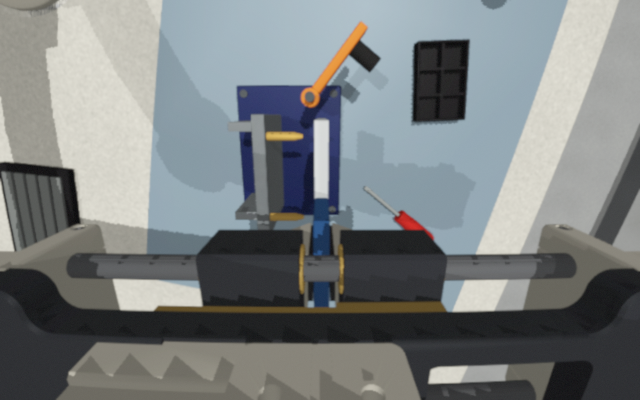

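View pics/e_scene.png

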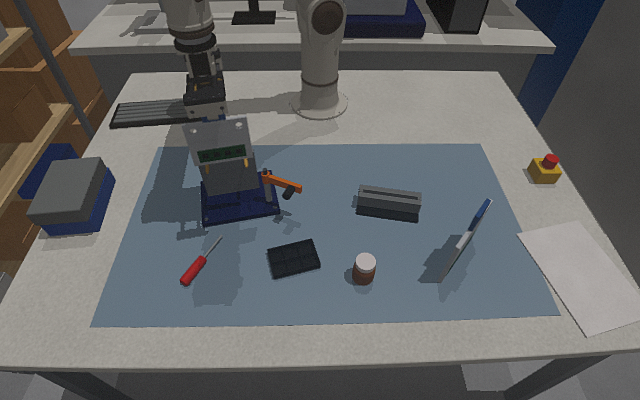

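```bash
python3 - <<'E'
from bench import manip, effector, viewer
from h import *
np.set_printoptions(precision=4,suppress=True)
yaw=.209; ex=np.array([np.cos(yaw),np.sin(yaw)]); pm=np.array([.4693,-.2613])
p=pm+.060*ex
manip.servo_line([*p,.1765],down(yaw),vel=.1); manip.sleep(.3)
for n in ["wrist","scene","top"]:
    cv2.imwrite(f"pics/f_{n}.png",viewer.get_image(n)[:,:,::-1])
print(manip.current_tool_pos(),manip.current_force(),manip.current_clock())
a=cv2.imread("pics/f_scene.png")[130:230,180:310]; b=cv2.imread("pics/f_wrist.png")[40:240,200:400]
cv2.imwrite("pics/f1.png",cv2.resize(a,None,fx=5,fy=5,interpolation=cv2.INTER_CUBIC));cv2.imwrite("pics/f2.png",cv2.resize(b,None,fx=3,fy=3,interpolation=cv2.INTER_CUBIC))
E
```

```text
[ 0.528  -0.2489  0.1765] [ 1.412  -0.7499 -2.735 ] 13.1333
```

View pics/f1.png

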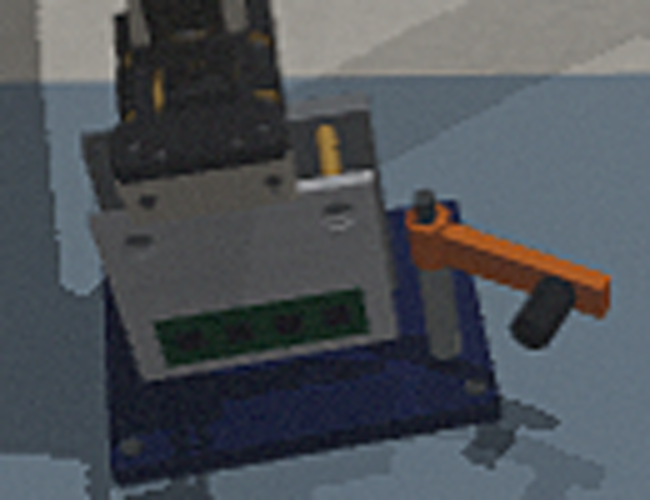

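View pics/f2.png

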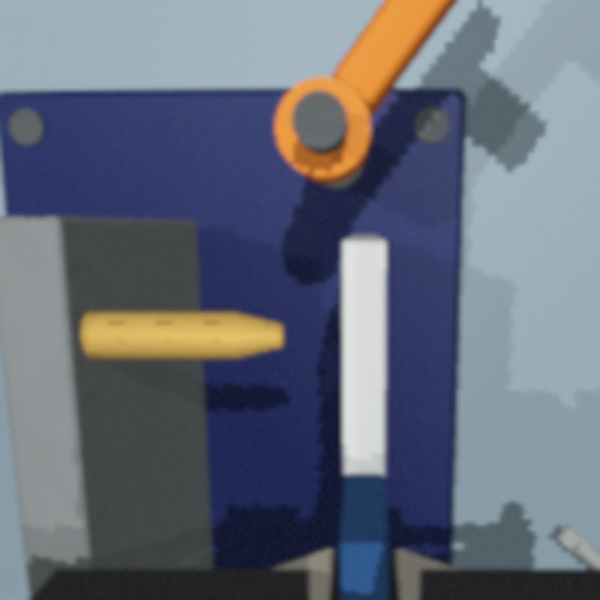

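```bash
python3 - <<'E'
from bench import manip, effector, viewer
from h import *
np.set_printoptions(precision=4,suppress=True)
c=viewer.get_calibration("wrist")
yaw=.209; Rz=np.array([[np.cos(yaw),np.sin(yaw)],[-np.sin(yaw),np.cos(yaw)]]); pm=np.array([.4693,-.2613])
f=lambda p:np.array(p)/3.+[200,40]-.33
print("end",(onz(c,f([[342,238],[387,238]]),.1695)[:,:2]-pm)@Rz.T)
print("peg root/mid/tip axis",(onz(c,f([[80,335],[235,335],[285,335]]),.15)[:,:2]-pm)@Rz.T)
print("hinge",(onz(c,f([[322,122]]),.14)[:,:2]-pm)@Rz.T)
s=viewer.get_calibration("scene"); g=lambda p:np.array(p)/5.+[180,130]-.4
print("holes scene z=.1495",[(onz(s,g([q]),.1495)[0,:2]-pm)@Rz.T for q in ([138,241],[338,214])])
E
```

```text
end [[0.0557 0.0702]
 [0.0642 0.0702]]
peg root/mid/tip axis [[-0.0016  0.0499]
 [ 0.032   0.0497]
 [ 0.0428  0.0497]]
hinge [[0.0509 0.0941]]
holes scene z=.1495 [array([ 0.0558, -0.0522]), array([0.0595, 0.0484])]
```

```bash
python3 - <<'E'
from bench import manip, effector, viewer
from h import *
np.set_printoptions(precision=4,suppress=True)
yaw=.209; ex=np.array([np.cos(yaw),np.sin(yaw)]); pm=np.array([.4693,-.2613])
f0=manip.current_force()
for x in [.045,.038,.030,.020,.012,.009,.007,.006,.005,.004,.003,.002,.001]:
    manip.servo_line([*(pm+x*ex),.1765],down(yaw),vel=.04)
    f=manip.current_force()-f0; fx=f[:2]@ex; print(x,f,round(fx,2))
    if fx>6 or abs(f[2])>6 or np.linalg.norm(f)>8: break
print(manip.current_tool_pos(),manip.current_clock())
cv2.imwrite("pics/g_wrist.png",viewer.get_image("wrist")[:,:,::-1]);cv2.imwrite("pics/g_scene.png",viewer.get_image("scene")[:,:,::-1])
a=cv2.imread("pics/g_scene.png")[130:230,180:310]; b=cv2.imread("pics/g_wrist.png")[40:240,200:400]
cv2.imwrite("pics/g1.png",cv2.resize(a,None,fx=5,fy=5,interpolation=cv2.INTER_CUBIC));cv2.imwrite("pics/g2.png",cv2.resize(b,None,fx=3,fy=3,interpolation=cv2.INTER_CUBIC))
E
```

```text
0.045 [-1.5001  0.5349  0.0045] -1.36
0.038 [-1.582  -0.1594 -0.0614] -1.58
0.03 [-0.1827  0.8055  0.236 ] -0.01
0.02 [-1.236   0.982   0.6503] -1.01
0.012 [-1.7117  0.6454 -0.8498] -1.54
0.009 [-1.3498  0.5047  0.0062] -1.22
0.007 [-0.7442  0.9799  0.0453] -0.52
0.006 [-1.804   0.6045  0.345 ] -1.64
0.005 [-1.7187  1.5962  0.1902] -1.35
0.004 [-0.4464  0.6836 -1.102 ] -0.29
0.003 [ 3.2543  1.5722 -2.7842] 3.51
0.002 [ 5.888   2.3414 -4.1455] 6.25
[ 0.4734 -0.2604  0.177 ] 16.8333
```

View pics/g1.png

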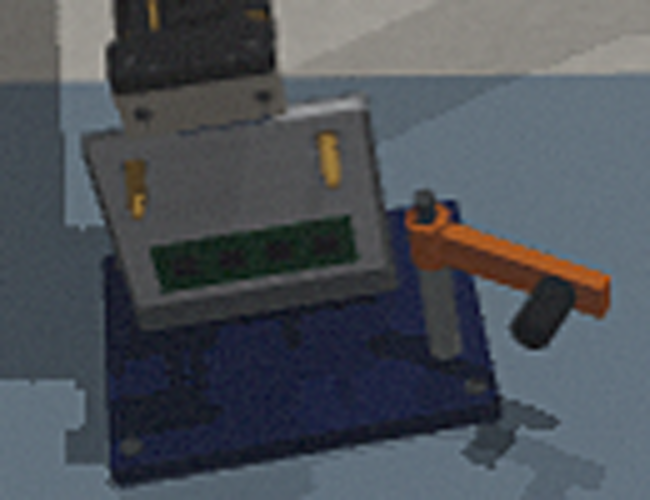

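View pics/g2.png

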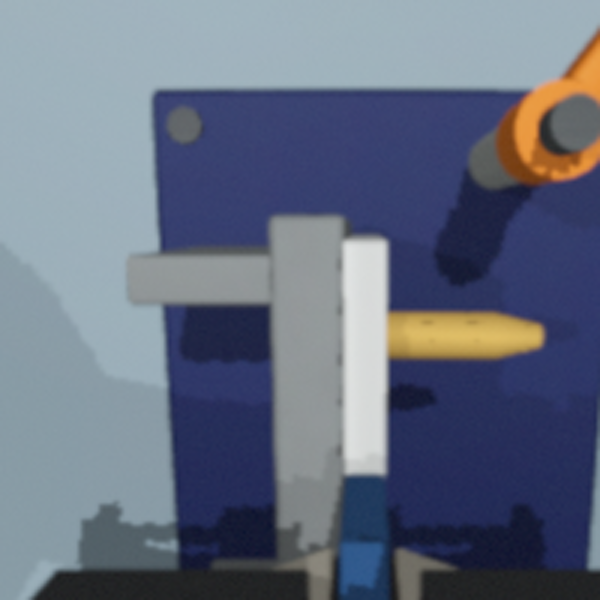

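```bash
python3 - <<'E'
from bench import manip, effector, viewer
from h import *
np.set_printoptions(precision=4,suppress=True)
yaw=.209; ex=np.array([np.cos(yaw),np.sin(yaw)]); pm=np.array([.4693,-.2613])
p=pm+.0032*ex
for z in [.1755,.1745,.174,.1735,.173,.1725]:
    manip.servo_line([*p,z],down(yaw),vel=.02); manip.sleep(.1)
    f=manip.current_force(); print(z,f,manip.current_tool_pos()[2])
    if f[2]>0.5: break
effector.open_jaws(); manip.sleep(.4)
print(manip.current_force(),manip.current_finger_gap())
z=manip.current_tool_pos()[2]
manip.servo_line([*p,.30],down(yaw),vel=.12)
for n in ["scene","wrist"]: cv2.imwrite(f"pics/i_{n}.png",viewer.get_image(n)[:,:,::-1])
print(manip.current_clock())
a=cv2.imread("pics/i_scene.png")[130:230,180:310]
cv2.imwrite("pics/i1.png",cv2.resize(a,None,fx=5,fy=5,interpolation=cv2.INTER_CUBIC))
E
```

```text
0.1755 [ 5.1446 -0.1217 -3.3264] 0.17587679429978598
0.1745 [ 5.9231  1.0761 -1.5608] 0.1750156936082709
0.174 [ 6.0197  0.9567 -0.8713] 0.1745463848874306
0.1735 [ 5.7701  1.3105 -1.156 ] 0.17410032000397652
0.173 [5.582  1.3986 1.5292] 0.17378504958052587
[0.4359 0.4058 0.0872] 0.09159664185888293
21.7583
```

View pics/i1.png

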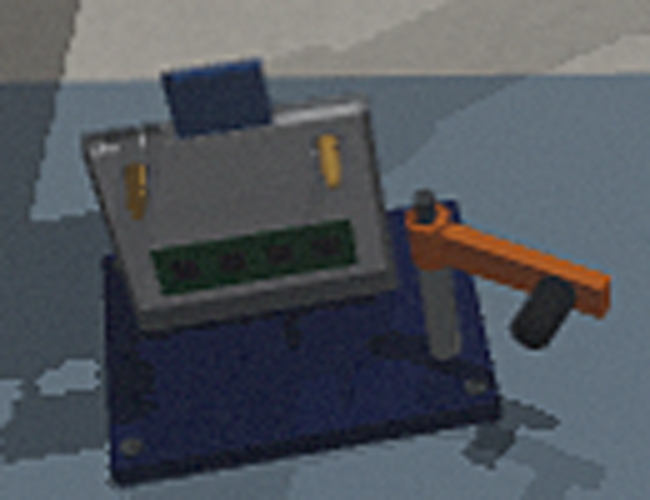

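View pics/i_wrist.png

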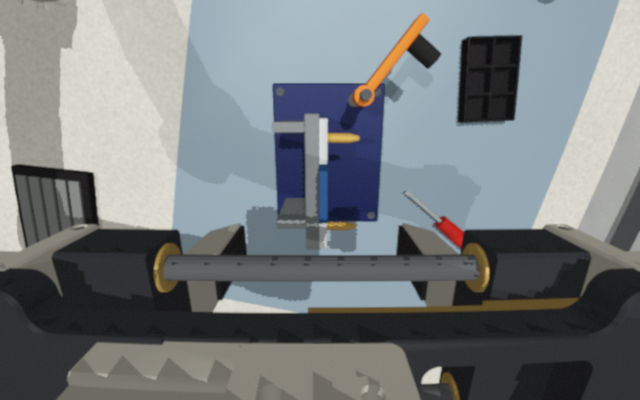

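```bash
cat > k.py <<'E'
from h import *
yaw=.209; Rw=np.array([[np.cos(yaw),-np.sin(yaw)],[np.sin(yaw),np.cos(yaw)]]); pm=np.array([.4693,-.2613])
W=lambda p:pm+Rw@np.array(p)
def kp(t,extra=0,r=.08,a=.010,b=.019):
    off=.006+a*abs(np.cos(t))+b*abs(np.sin(t))+extra
    return W(np.array([.050,.095])+r*np.array([np.sin(t),-np.cos(t)])+off*np.array([np.cos(t),np.sin(t)]))
Q=down(yaw-np.pi/2)
E
python3 - <<'E'
from bench import manip, effector, viewer
from k import *
np.set_printoptions(precision=4,suppress=True)
effector.close(f_grip=10)
p=kp(2.49,.022)
print(p)
manip.move_pose([*p,.26],Q)
manip.servo_line([*p,.103],Q,vel=.12); manip.sleep(.2)
print(manip.current_force(),manip.current_tool_pos(),manip.current_clock())
for n in ["scene","wrist","top"]: cv2.imwrite(f"pics/j_{n}.png",viewer.get_image(n)[:,:,::-1])
a=cv2.imread("pics/j_scene.png")[110:230,180:340]
cv2.imwrite("pics/j1.png",cv2.resize(a,None,fx=4,fy=4,interpolation=cv2.INTER_CUBIC))
E
```

```text
[ 0.4899 -0.0654]
[-0.0734 -0.2286  0.1303] [ 0.4902 -0.0656  0.1035] 26.4
```

View pics/j1.png

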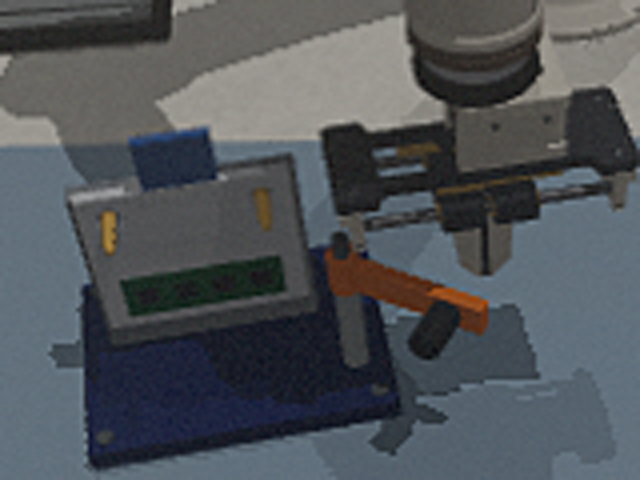

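View pics/j_wrist.png

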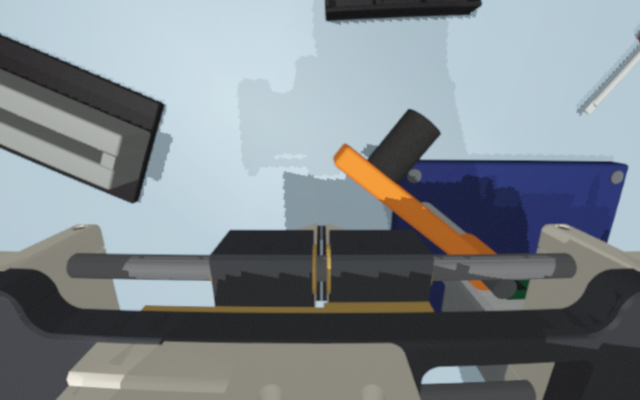

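```bash
python3 - <<'E'
from bench import manip, effector, viewer
from k import *
np.set_printoptions(precision=4,suppress=True)
f0=manip.current_force()
for t in [2.49,2.2,1.9,1.6,1.3,1.0,.75,.5,.3,.15]:
    manip.servo_line([*kp(t,.002),.103],Q,vel=.12)
    f=manip.current_force()-f0; print(t,f)
    if np.linalg.norm(f)>15: print("stop"); break
print(manip.current_clock(),manip.current_tool_pos())
for n in ["scene","top"]: cv2.imwrite(f"pics/k_{n}.png",viewer.get_image(n)[:,:,::-1])
a=cv2.imread("pics/k_scene.png")[110:230,180:340]; b=cv2.imread("pics/k_top.png")[190:290,330:480]
cv2.imwrite("pics/k1.png",np.vstack([cv2.resize(a,(533,400),interpolation=cv2.INTER_CUBIC)]));cv2.imwrite("pics/k2.png",cv2.resize(b,None,fx=4,fy=4,interpolation=cv2.INTER_CUBIC))
E
```

```text
2.49 [-1.47    0.1321 -0.3324]
2.2 [-0.8047 -0.3803  0.106 ]
1.9 [-1.1014  0.4028 -1.2772]
1.6 [-1.3238 -0.963  -0.0308]
1.3 [-0.4365  0.3139 -0.7536]
1.0 [-0.5812 -0.5057 -0.0507]
0.75 [-0.9977  0.5413 -0.2072]
0.5 [-1.4441  0.5695  0.1706]
0.3 [-0.4334 -0.014  -0.3315]
0.15 [-0.8973 -0.2861 -0.329 ]
29.9083 [ 0.5457 -0.2259  0.1029]
```

View pics/k1.png

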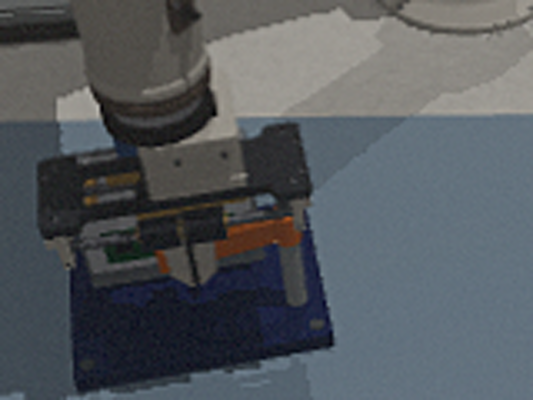

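View pics/k2.png

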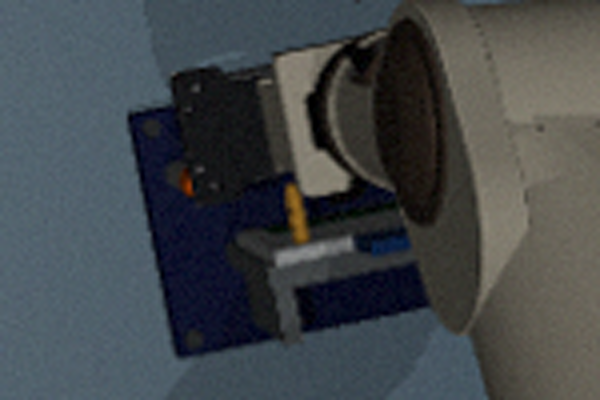

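```bash
python3 - <<'E'
from bench import manip, effector, viewer
from k import *
np.set_printoptions(precision=4,suppress=True)
f0=manip.current_force(); ex=Rw[:,0]
for x in [.075,.072,.070,.068,.066,.064,.063,.062,.061,.060,.059,.058]:
    manip.servo_line([*W([x,.015]),.103],Q,vel=.03); manip.sleep(.1)
    f=manip.current_force()-f0; fx=f[:2]@ex; print(x,round(fx,2),(manip.current_tool_pos()[:2]-pm)@Rw)
    if fx>5: break
cur=manip.current_tool_pos()
manip.servo_line([*W([.10,.015]),.103],Q,vel=.06)
manip.servo_line([*W([.10,.015]),.30],Q,vel=.15)
manip.move_pose([.45,.05,.35],Q)
print(manip.current_clock())
for n in ["scene","top"]: cv2.imwrite(f"pics/l_{n}.png",viewer.get_image(n)[:,:,::-1])
a=cv2.imread("pics/l_scene.png")[130:230,180:310]; b=cv2.imread("pics/l_top.png")[190:290,330:480]
cv2.imwrite("pics/l1.png",cv2.resize(a,None,fx=5,fy=5,interpolation=cv2.INTER_CUBIC));cv2.imwrite("pics/l2.png",cv2.resize(b,None,fx=5,fy=5,interpolation=cv2.INTER_CUBIC))
E
```

```text
0.075 0.95 [0.075  0.0149]
0.072 0.99 [0.0719 0.015 ]
0.07 0.19 [0.0699 0.015 ]
0.068 0.31 [0.0679 0.015 ]
0.066 5.53 [0.0673 0.0151]
35.2833
```

View pics/l1.png

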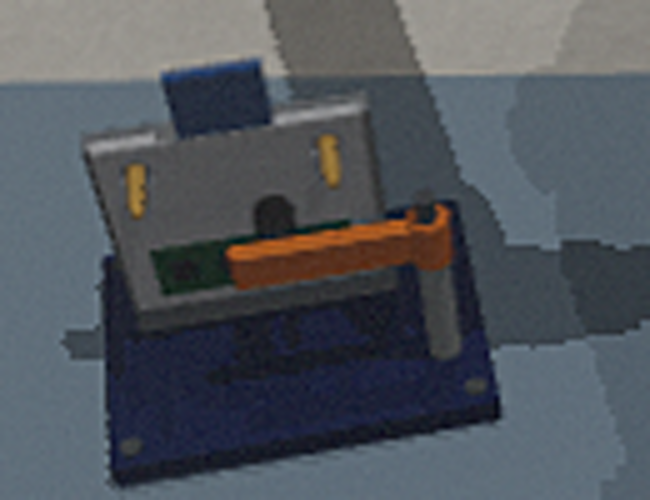

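View pics/l2.png

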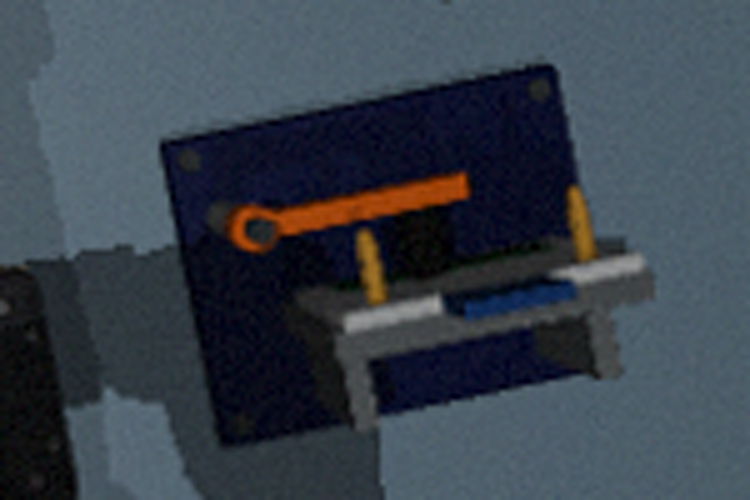

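View pics/l_scene.png

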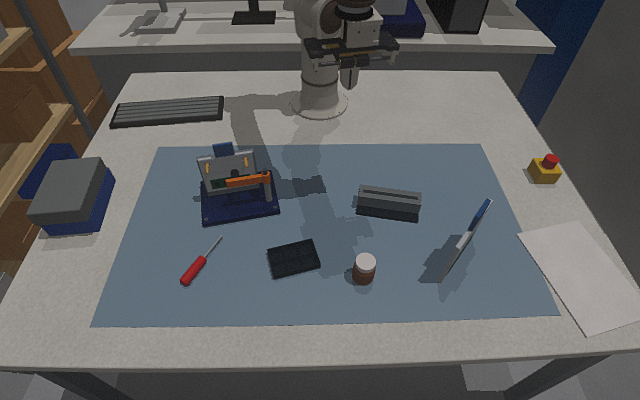

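```bash
python3 - <<'E'
from bench import manip, effector, viewer
from k import *
t=viewer.get_calibration("top"); im=cv2.imread("pics/l_top.png"); hsv=cv2.cvtColor(im,cv2.COLOR_BGR2HSV)
m=cv2.inRange(hsv,(5,180,80),(14,255,255)); m[:200]=0;m[245:]=0;m[:,:388]=0;m[:,430:]=0
ys,xs=np.where(m); cl=[(x,ys[xs==x].mean()) for x in range(xs.min()+1,xs.max()-1)]
P=onz(t,cl,.122); k=np.polyfit(P[:,1],P[:,0],1); print(len(xs),"keeper angle ~",-(np.arctan(-k[0])-yaw), np.arctan(-k[0]))
print(manip.current_force()); manip.hand_in(); print(manip.current_clock())
E
```

```text
189 keeper angle ~ 0.0035985648907865264 0.20540143510921346
[ 0.64958104 -0.44447268  0.72990081]
the job is handed in; nothing more can be done
the job is handed in; nothing more can be done
```

I took the smaller carrier out of its dock and hung it on both brass pegs. I then let go, swung the keeper shut and handed the job in at about 35 s on the robot's clock, against the 69 s limit. `hand_in` gives no verdict, so the checks below are my own.

- **Carrier:** before insertion the wrist camera showed the carrier and pegs lined up within about 0.5 mm. I pushed until it met the back plate at about 6 N. After release the pictures showed it flush against the plate with both pegs through the holes, and it stayed there.
- **Keeper:** it met a firm stop at 5.5 N. The top camera then put the arm within about 0.004 rad of parallel to the back plate, which I took from the peg measurements.
- **Other objects:** I did not measure the jar, tray or screwdriver. By eye they are where they started in the last scene picture, and the gripper is clear of everything.

No check failed. The only disagreement was about 1–2 mm between cameras on the peg and hole positions. That is within the calibration tolerance, and I worked from the wrist camera's values.

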